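Servo joint under the inspection camera, stage held at its click stop

TASK

Get the half-built servo joint under the inspection camera: slide its black carrier flat across the loading deck onto the slide stage, fully home against the stage's back stop, without lifting it off or shaking the joint out, and let go of it. Then take the stage's red knob and slide the stage along its rail until the ball of the click stop drops into its notch, without running past the click, and finish while still gripping the knob with the stage held still in the click. Leave the clamped click stop and everything else alone.

Things in the scene. Friction and masses are not known exactly. Their poses are not given: they have to be found in the camera images.
- stand: camera stand, fixed; its place and yaw differ each time. Dark base 215 x 400 x 10 mm, steel rail along its y, grey loading deck on the robot's side, at the back a post with a boom and a white camera over stand x = 12, y = -20 mm (52 mm wide, underside 136 mm up). Origin: on the table at the rail's centre line; x across the rail away from the deck, y along the rail to the knob end, z up
- deck (a point): point on top of the grey loading deck, a plate 128 (stand x) x 300 (y) mm, 25 mm above the table and 1 mm higher than the stage's top. The point is midway across the deck in x; the deck's edge at the stage is 64 mm from it towards stand +x, then a 1 mm gap, then the stage. Nothing stands between deck and pocket
- stage (a joint): travel of the slide stage along the rail in m: 0 at its loading end, growing as it moves towards stand -y, under the camera. Starts at 0 to 0.035; the click comes at about 0.107 to 0.133, a hard stop well past it at 0.150. It runs with about 1 N of drag and stays where it is left
- stage_seat (a point): point on top of the aluminium slide stage (94 x 190 mm plate, top 24 mm above the table) where the carrier's underside centre lies when home. Axes as the stand; the stage moves along stand y only. Its pocket: a grey rim on either side (5 mm high, 95 mm apart, flared mouth), a grey back stop 6 mm high with its face 42 mm from this point towards +x, open towards the deck
- stage_knob (a point): centre of the head of the stage's red knob: an upright cylinder 22 mm in diameter and 22 mm tall on a neck 12 mm in diameter and 14 mm tall, on the stage's tail, 113 mm from stage_seat towards stand +y; the head's centre is 25 mm above the stage's top (49 mm above the table)
- notch (a point): V-notch cut in the stage's back flank (its +x side), 12 mm wide, 5 mm deep, marked by a red line on the stage's top. The point lies at its mouth, at mid-thickness of the stage, and moves with it. Axes as the stand. It starts 70 to 135 mm on the +y side of click_ball
- click_ball (a point): axis of the click stop's sprung steel ball (10 mm), a fixed point. Axes as the stand. The ball runs on the stage's back flank and drops into the notch when notch and click_ball have the same stand y. From 5 mm before that it draws the stage in (up to 5 N); pushing it on out of the notch takes 6 to 10 N. Let go within 4 mm of the centre, the stage centres itself
- carrier_base (a point): centre of the underside of the loose black carrier, a plate 84 (its x) x 90 (its y) x 8 mm, 0.15 to 0.33 kg. Its x axis runs from the tab to the work bed and starts within 0.3 rad of stand x. It starts on the loading deck. Its +x half is a shallow bed with 4 mm rims in which the joint lies loose
- carrier_tab (a point): grasp point on the carrier's orange grip tab, an upright block 24 (carrier x) x 10 (carrier y) mm, 36 mm tall on the plate, its axis 28 mm from the carrier's centre towards the carrier's -x. The point is on that axis, 23 mm above the plate, 31 mm above the carrier's underside, 13 mm below the tab's top. Axes as the carrier
- leg_center (a point): centre of the half-built servo joint (blue bracket with a black servo and a white horn, 34 x 30 x 25 mm, 40 g) that lies loose in the carrier's bed
- click_stop: click stop: blue block 28 x 22 x 9 mm with a red line, clamped behind the rail at a place that differs each time, its top 23 mm above the table; to be left where it is. Origin under the middle of its edge at the stage, axes as the stand
- spare_servo: bystander: blue micro servo, 32 x 30 x 12 mm, lying on the -y end of the loading deck
- controller: bystander: white controller module with a dark screen, 54 x 54 x 17 mm, on the table
- tweezers: bystander: steel tweezers, 135 mm long, on the table
- bracket: bystander: blue printed bracket, 60 x 24 x 8 mm, on the table at the right
- screwdriver: bystander: green screwdriver, 160 mm long, in the black parts tray at the left of the table
- screw_box: bystander: white screw box, 110 x 75 x 22 mm, on the table at the right
- tray_servo: bystander: black micro servo, 32 x 30 x 12 mm, in the black parts tray
Not all that is in view belongs to the job. Of the things shaped like the part that bears carrier_base, the black one is meant.

How it is judged:
By the outcome, as a careful person would: the job done as asked, in the order asked, and still so for the second after the job is handed in, while the arm keeps its last pose, push and grip.
It also fails if it takes over 51 s, if anything falls off the work surface, if the arm or the gripper's body presses on something with over 40 N, if the wrist force passes 120 N, or if a joint passes its speed limit or range.

ROBOT

A 6-joint arm with a two-finger parallel gripper is mounted at the origin on the work surface. World frame = base frame: x ahead of the robot, y to its left, z up, the work surface at z = 0. Lengths are in m, angles in rad, forces in N, time in s.
With the tool pointing down it reaches from about 0.425 to 1.125 m from the base axis. Payload 14.9 kg.
Tool frame: the origin (TCP) lies at the very end of the fingers, on their centre line; the grasp point (between the pads) lies 19 mm behind it; z points along the fingers, y is the direction in which the jaws open and shut (so a half turn about z gives the same grasp; the last joint's range is limited). The gripper opens to 91 mm and grips with 3 to 60 N. Pads are 32 mm wide; open, the fingers measure 118 mm over their backs; the gripper's body (76 mm by 178 mm) begins 60 mm behind the grasp point.
Start: joints at [-1.308, 0.379, 1.734, -0, 1.028, -0.033], TCP at [0.204, -0.67, 0.214] pointing down, gripper open.
Joint ranges: [-2.77, 2.77], [-0.74, 2.19], [0, 2.66], [-1.06, 4.2], [0.31, 2.87], [-3.08, 3.08]. Speed limits (rad/s): [1.89, 1.89, 2.39, 3.14, 3.14, 3.14].

INTERFACE

Orientations are given as a unit quaternion [x, y, z, w].
In Python, from plant import bot, imaging gives the robot as it stands.
- The arm moves only by the tool carry_out, never from a script. Its arguments are lists of equal length, an entry for each row: "translation": the shift along the tool's x, y, z in cm, a list of three; "twist": the turn, a rotation vector about the tool's x, y, z in rad, a list of three; "gripper": the opening, from 0 (shut) to 1 (fully open). A call has 1 to 8 rows; each row shifts and turns the commanded pose from where the row before left it, along the tool's axes as they then stand; what a row does not reach is not made up. A row lasts 1/8 s, in which the tool goes at most 62.5 mm and 10.7 degrees, less where a joint would pass 70% of its speed; a pose out of reach is approached as far as the arm can. A call with a gripper value outside its range is refused whole. The fingers move at their own pace and stop on an object; "squeeze" is the grip in N (left out, the last holds). Time passes only in rows, so rows that do not move let the fingers close. It gives the time, the measured TCP pose, the force and the opening at its end, in the units of the state.
- bot.observe(): the state, without advancing time (a new reading comes with each control period).
- imaging.get_image(name): name is "scene" or "top" or "wrist"; returns the picture (400x640x3 uint8, red, green, blue); there is no depth.
- imaging.camera_params(name): a dict with "fx", "fy", "cx", "cy" (pixels), "eye" and "orientation" of the camera in the world. Camera axes: x right, y up, looking along -z (the intrinsics and any distortion apply to the point x, -y, -z); pixel columns grow to the right and rows downward; lengths in m; the calibration is good to about 2 mm. A picture is of the moment at which its call begins: read the wrist's pose just before it. camera_params takes no time and is no camera call; for the wrist camera it gives the pose at the moment of the call.
- bot.sign_off(): hands the job in, once; it reports no verdict.
The state is a dict: "clock": time; "qpos": joint angles; "qvel": joint speeds; "tau": joint torques, N m; "position": TCP position; "tcp_rot": TCP orientation; "wrist_force": force on the tool from outside, world axes, zero at the start; "ft_torque": the same for the moment, N m; "opening": opening from 0.0 (shut) to 1.0 (fully open).
Only numpy, scipy, OpenCV 4.12 (cv2) and the standard library are available. Lean on these libraries where they do the work, as an engineer would, in place of code of your own. Each camera call takes 0.05 s, during which the arm holds its last target.

## Working session

There is one attempt and no reset: what is moved stays moved. The work goes in short steps, Python scripts to look and compute and a tool call to move; the robot and the scene stay as the last step left them, time stands still between calls to the robot, and variables do not carry over. Pictures are saved under pics/ and viewed, and the job is handed in when it is done.

Besides the shell and the picture viewer there is one more tool, called after "Request:" in YAML: its name, and indented under it one key for each argument. carry_out: Moves the arm, as the interface text tells. Its arguments: {"type":"object","properties":{"translation":{"type":"array","items":{"type":"array","items":{"type":"number"}}},"twist":{"type":"array","items":{"type":"array","items":{"type":"number"}}},"gripper":{"type":"array","items":{"type":"number"}},"squeeze":{"type":"number"}},"required":["translation","twist","gripper"]}

```bash
ls; mkdir -p pics; python3 - <<'E'
from plant import bot, imaging
import cv2
s=bot.observe(); print(s)
for n in("scene","top","wrist"):
    p=imaging.camera_params(n); print(n,p)
    im=imaging.get_image(n); cv2.imwrite(f"pics/{n}0.png",im[:,:,::-1])
E
```

```text
pics
{'clock': 0.0, 'qpos': array([-1.30829112e+00,  3.79430924e-01,  1.73480600e+00, -2.18796270e-05,
        1.02848629e+00, -3.32955292e-02]), 'qvel': array([-8.06322491e-04, -1.08845718e-03,  3.80885883e-06,  9.91234284e-04,
        4.31618873e-04, -7.67015009e-04]), 'tau': array([ 3.77892839e-04, -7.63725471e+01, -4.34377062e+01,  6.50351727e-02,
        4.22368327e-02, -7.00363603e-05]), 'position': array([ 0.20393979, -0.66920209,  0.21326013]), 'tcp_rot': array([ 9.89081673e-01,  1.47367313e-01, -7.39475321e-05, -5.60499916e-04]), 'wrist_force': array([0.02847287, 0.01822483, 0.52826899]), 'ft_torque': array([ 0.00275307,  0.04940292, -0.00641671]), 'opening': 1.0009267159847908}
scene {'fx': 362.4526954722146, 'fy': 362.4526954722146, 'cx': 322.7759546355234, 'cy': 200.07154715334772, 'eye': array([ 1.24851855, -0.4645396 ,  0.61455771]), 'orientation': array([0.42655811, 0.23915522, 0.42181647, 0.76349448])}
top {'fx': 384.5432880832569, 'fy': 384.5432880832569, 'cx': 314.3276120266393, 'cy': 194.0052608944207, 'eye': array([0.27952343, 0.00408365, 1.11119577]), 'orientation': array([ 0.07619301, -0.07167744, -0.68576599,  0.72026521])}
wrist {'fx': 311.4927060900259, 'fy': 311.4927060900259, 'cx': 324.0954763434536, 'cy': 206.00374492682067, 'eye': array([ 0.26752994, -0.6500178 ,  0.38388858]), 'orientation': array([-0.09564585,  0.07217754, -0.59097136,  0.79774377])}
```

View pics/scene0.png

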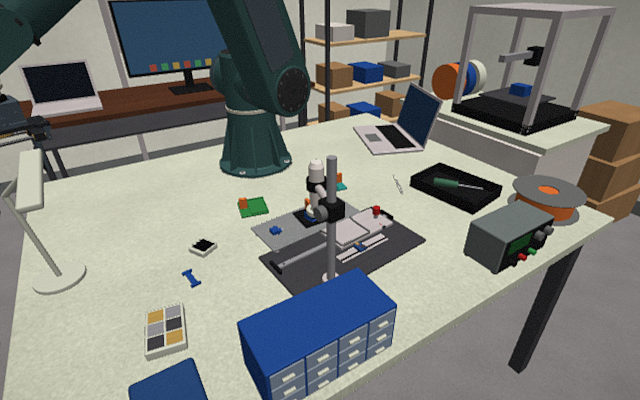

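View pics/top0.png

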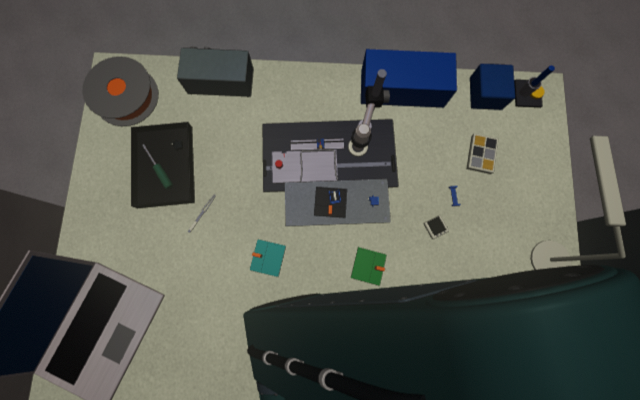

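View pics/wrist0.png

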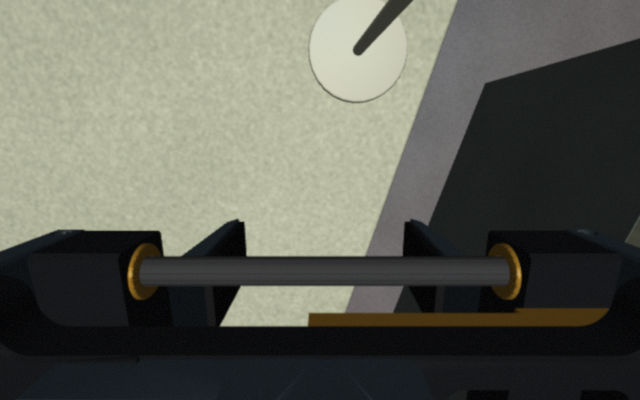

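The top view shows the stand at about (330,165), the black carrier with its orange tab at about (330,205), and the knob at (279,164). The teal and green plates are decoys. I'll enlarge both views.

```bash
cat > h.py <<'E'
import numpy as np, cv2
from scipy.spatial.transform import Rotation as R
from plant import bot, imaging
def cam(n):
    p=imaging.camera_params(n); return p
def ray(p,u,v):
    d=np.array([(u-p['cx'])/p['fx'],-(v-p['cy'])/p['fy'],-1.0]); return R.from_quat(p['orientation']).apply(d)
def onz(p,u,v,z):
    d=ray(p,u,v); e=np.array(p['eye']); return e+d*(z-e[2])/d[2]
def proj(p,X):
    c=R.from_quat(p['orientation']).inv().apply(np.atleast_2d(X)-p['eye'])
    return np.c_[p['cx']+p['fx']*c[:,0]/-c[:,2], p['cy']-p['fy']*c[:,1]/-c[:,2]]
def tri(*obs):
    A=np.zeros((3,3));b=np.zeros(3)
    for p,u,v in obs:
        d=ray(p,u,v);d/=np.linalg.norm(d);M=np.eye(3)-np.outer(d,d);A+=M;b+=M@p['eye']
    X=np.linalg.solve(A,b); return X,[np.round(proj(p,X)[0]-[u,v],1) for p,u,v in obs]
def crop(im,x0,y0,w,h,k,fn):
    c=cv2.resize(np.ascontiguousarray(im[y0:y0+h,x0:x0+w]),None,fx=k,fy=k,interpolation=cv2.INTER_CUBIC)
    cv2.imwrite(fn,c)
E
python3 - <<'E'
from h import *
crop(cv2.imread('pics/top0.png'),255,60,150,170,5,'pics/top0a.png') if 0 else crop(cv2.imread('pics/top0.png'),255,112,150,118,5,'pics/top0a.png')
crop(cv2.imread('pics/scene0.png'),240,150,190,150,4,'pics/scene0a.png')
E
```

```text
(no output)
```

View pics/top0a.png

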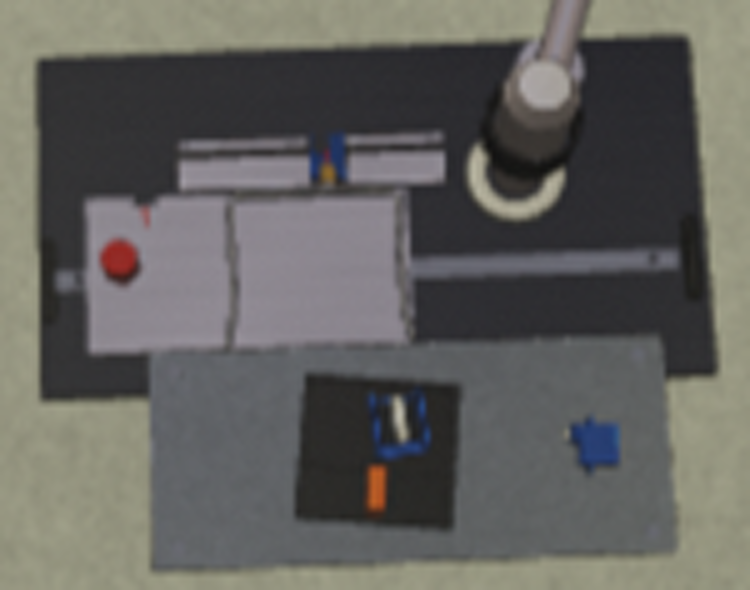

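View pics/scene0a.png

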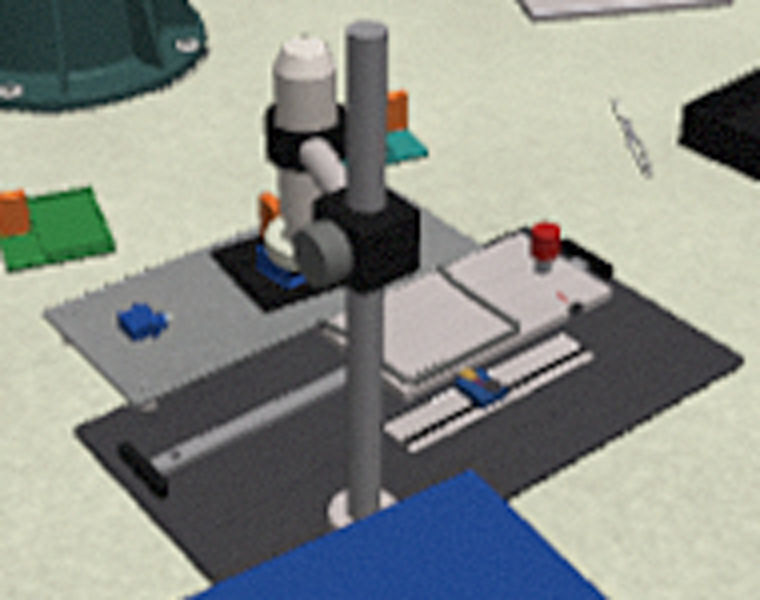

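The top crop gives knob (120,260), carrier corners (305,375), (460,385), (452,528), (296,517), tab top (376,488), ball (328,172) and notch (146,208). I'll work out their positions.

```bash
python3 - <<'E'
from h import *
np.set_printoptions(precision=4,suppress=True)
t=cam('top');s=cam('scene')
T=lambda x,y:(x/5+255-.4,y/5+112-.4)
S=lambda x,y:(x/4+240-.375,y/4+150-.375)
def pts(name,L,z):
    P=np.array([onz(t,*T(*q),z) for q in L]);print(name);print(P[:,:2]);
    print(' edges',[np.linalg.norm(P[i]-P[(i+1)%len(P)]).round(4) for i in range(len(P))], 'ang',[np.arctan2(*(P[(i+1)%len(P)]-P[i])[[1,0]]).round(3) for i in range(len(P))],'mean',P.mean(0))
pts('base',[(38,60),(688,37),(717,373),(41,400)],.01)
pts('deck',[(150,350),(660,337),(677,551),(151,569)],.025)
pts('carrier',[(305,375),(460,385),(452,528),(296,517)],.033)
pts('tabtop',[(376,488)],.069)
pts('tabtop4',[(368,467),(386,467),(384,513),(367,513)],.069)
pts('knob',[(120,256)],.060)
pts('stage',[(86,199),(408,191),(410,343),(90,353)],.024)
pts('notch ball',[(146,208),(328,172)],.024)
# triangulate
print('knob top',tri((t,*T(120,256)),(s,*S(546,229))))
print('spare servo',tri((t,*T(602,443)),(s,*S(140,319))))
print('tabtop',tri((t,*T(376,488)),(s,*S(270,203))))
print('deck corner -y -x',tri((t,*T(677,551)),(s,*S(46,316))))
print('deck corner -y +x',tri((t,*T(660,337)),(s,*S(148,404))))
E
```

```text
base
[[ 0.7247  0.1864]
 [ 0.7589 -0.209 ]
 [ 0.5489 -0.2275]
 [ 0.5132  0.1682]]
 edges [np.float64(0.3969), np.float64(0.2109), np.float64(0.3974), np.float64(0.2123)] ang [np.float64(-1.484), np.float64(-3.054), np.float64(1.661), np.float64(0.086)] mean [ 0.6364 -0.0205  0.01  ]
deck
[[ 0.5428  0.105 ]
 [ 0.5651 -0.1912]
 [ 0.4401 -0.2021]
 [ 0.4151  0.096 ]]
 edges [np.float64(0.297), np.float64(0.1256), np.float64(0.2992), np.float64(0.128)] ang [np.float64(-1.496), np.float64(-3.054), np.float64(1.654), np.float64(0.07)] mean [ 0.4908 -0.0481  0.025 ]
carrier
[[ 0.5305  0.0141]
 [ 0.5289 -0.0752]
 [ 0.4458 -0.0733]
 [ 0.4477  0.0152]]
 edges [np.float64(0.0893), np.float64(0.0832), np.float64(0.0885), np.float64(0.0828)] ang [np.float64(-1.588), np.float64(3.119), np.float64(1.549), np.float64(-0.013)] mean [ 0.4882 -0.0298  0.033 ]
tabtop
[[ 0.4603 -0.0283]]
 edges [np.float64(0.0)] ang [np.float64(0.0)] mean [ 0.4603 -0.0283  0.069 ]
tabtop4
[[ 0.4718 -0.0234]
 [ 0.4723 -0.0333]
 [ 0.4467 -0.0332]
 [ 0.4462 -0.0239]]
 edges [np.float64(0.0099), np.float64(0.0257), np.float64
[... 445 characters left out ...]
-3.092), np.float64(1.652), np.float64(0.097)] mean [0.5937 0.0504 0.024 ]
notch ball
[[0.6293 0.1131]
 [0.6569 0.0066]]
 edges [np.float64(0.11), np.float64(0.11)] ang [np.float64(-1.317), np.float64(1.824)] mean [0.6431 0.0598 0.024 ]
knob top (array([0.589 , 0.1227, 0.0587]), [array([-0.1, -0.1]), array([-0.1,  0. ])])
spare servo (array([ 0.4994, -0.1561,  0.0334]), [array([-0.4, -0.2]), array([-0.5,  0. ])])
tabtop (array([ 0.4609, -0.029 ,  0.0642]), [array([0.2, 0.1]), array([ 0.2, -0. ])])
deck corner -y -x (array([ 0.4415, -0.2021,  0.0184]), [array([-0.4, -0.2]), array([-0.5,  0. ])])
deck corner -y +x (array([ 0.5681, -0.1878,  0.0208]), [array([-1.4, -0.7]), array([-1.8,  0.1])])
```

Request:
carry_out:
  translation:
    - [3.7,-4.3,0]
    - [3.7,-4.3,0]
    - [3.7,-4.3,0]
    - [3.7,-4.3,0]
    - [3.7,-4.3,0]
    - [3.7,-4.3,0]
    - [3.2,-4.8,0]
    - [3.2,-4.8,0]
  twist:
    - [0,0,0]
    - [0,0,0]
    - [0,0,0]
    - [0,0,0]
    - [0,0,0]
    - [0,0,0]
    - [0,0,0]
    - [0,0,0]
  gripper: [1,1,1,1,1,1,1,1]

```text
clock: 1.15
position: [0.3746, -0.2459, 0.214]
tcp_rot: [0.989, 0.147, 0.0, 0.0]
wrist_force: [1.3, 0.3, -0.2]
opening: 0.997
```

Request:
carry_out:
  translation:
    - [3.2,-4.8,0]
    - [3.2,-4.8,0]
    - [3.2,-4.8,0]
    - [3.2,-4.8,0]
    - [0,0,0]
    - [0,0,0]
    - [0,0,0]
  twist:
    - [0,0,0]
    - [0,0,0]
    - [0,0,0]
    - [0,0,0]
    - [0,0,0.155]
    - [0,0,0.155]
    - [0,0,0]
  gripper: [0.6,0.6,0.6,0.6,0.6,0.6,0.6]

```text
clock: 2.02
position: [0.4408, -0.0265, 0.2138]
tcp_rot: [1.0, -0.006, -0.0, -0.0]
wrist_force: [0.3, -0.1, 0.4]
opening: 0.599
```

```bash
python3 - <<'E'
from h import *
s=bot.observe();print(s['clock'],s['position'],s['tcp_rot'],s['opening'],s['qpos'])
p=cam('wrist');im=imaging.get_image('wrist')
np.save('w1.npy',p,allow_pickle=True);print(p)
cv2.imwrite('pics/w1.png',im[:,:,::-1])
E
```

```text
2.025 [ 0.44080257 -0.02648258  0.21384829] [ 9.99979109e-01 -6.46280255e-03 -1.13211138e-04 -1.20392332e-05] 0.5992019737754116 [-1.12793417e-01 -4.62775511e-02  2.23946864e+00 -1.08034958e-07
  9.48629267e-01  1.47092867e+00]
{'fx': 311.4927060900259, 'fy': 311.4927060900259, 'cx': 324.0954763434536, 'cy': 206.00374492682067, 'eye': array([ 0.50727056, -0.02746738,  0.38437001]), 'orientation': array([ 0.08384644, -0.08602559,  0.70659035, -0.69735174])}
```

View pics/w1.png

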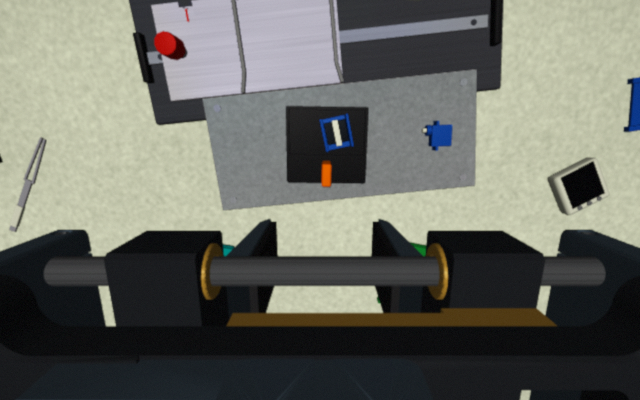

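The wrist view shows the tab at (326,174), the carrier at (287-368,107-183), the knob at (170,45) and the notch's red line at (187,14). I'll enlarge it.

```bash
python3 - <<'E'
from h import *
im=cv2.imread('pics/w1.png')
crop(im,270,90,120,110,6,'pics/w1a.png')
crop(im,130,0,220,110,3.6,'pics/w1b.png')
E
```

```text
(no output)
```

View pics/w1a.png

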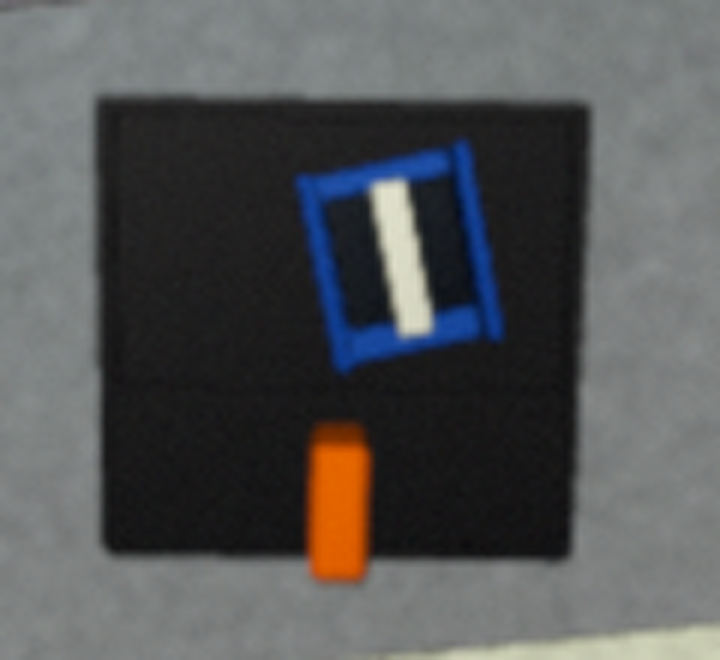

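View pics/w1b.png

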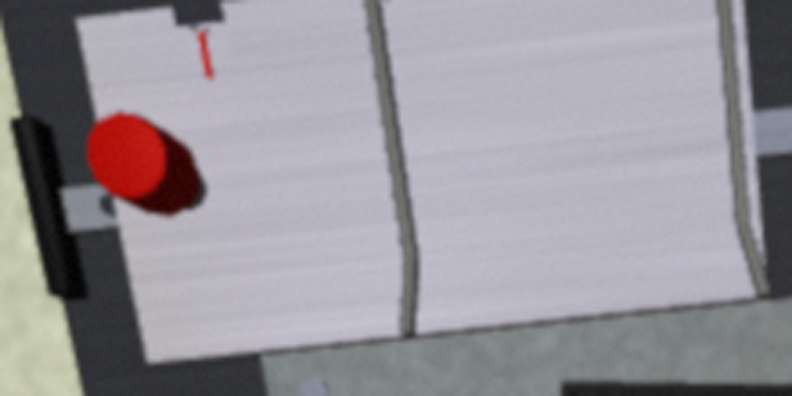

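Tab top is the crop quad (312,443), (370,443), (367,580), (312,580). Knob top is at about (127,155) in the second crop.

```bash
python3 - <<'E'
from h import *
np.set_printoptions(precision=4,suppress=True)
t=cam('top');w=np.load('w1.npy',allow_pickle=True).item()
T=lambda x,y:(x/5+255-.4,y/5+112-.4)
A=lambda x,y:(x/6+270-.42,y/6+90-.42)
B=lambda x,y:(x/3.6+130-.36,y/3.6-.36)
f=lambda L,F,z:np.array([onz(w,*F(*q),z) for q in L])
c=f([(98,100),(588,104),(571,558),(105,552)],A,.033);print('carrier',c[:,:2],c.mean(0))
e=np.roll(c,-1,0)-c;print(np.linalg.norm(e,axis=1),np.arctan2(e[:,1],e[:,0]))
tb=f([(312,443),(370,443),(367,580),(312,580)],A,.069);print('tab',tb[:,:2],tb.mean(0))
k=tri((w,*B(127,155)),(t,*T(120,256)));print('knob',k, onz(w,*B(127,155),.06))
print('tab tri',tri((w,*A(340,511)),(t,*T(376,488))))
st=f([(150,362),(766,297)],B,.024);d=st[1]-st[0];print('stage front edge',st,np.linalg.norm(d),np.arctan2(d[1],d[0])+np.pi/2)
print('notch tip',f([(200,28)],B,.024),'red line',f([(203,32),(211,77)],B,.024))
r=f([(406,335),(412,250),(372,0),(768,293),(738,215),(722,0)],B,.029);print('rims',r)
dk=np.array([onz(w,*q,.025) for q in [(475,70),(475,184),(224,209),(204,96)]]);e=np.roll(dk,-1,0)-dk;print('deck',dk,np.linalg.norm(e,axis=1),np.arctan2(e[:,1],e[:,0]))
print('joint', f([(400,258)],A,.055))
E
```

```text
carrier [[ 0.5321  0.0139]
 [ 0.5303 -0.0741]
 [ 0.4479 -0.0725]
 [ 0.4502  0.016 ]] [ 0.4901 -0.0292  0.033 ]
[0.088  0.0824 0.0886 0.082 ] [-1.592   3.1223  1.5447 -0.0264]
tab [[ 0.4741 -0.024 ]
 [ 0.474  -0.0338]
 [ 0.4506 -0.0331]
 [ 0.4507 -0.0237]] [ 0.4624 -0.0286  0.069 ]
knob (array([0.5884, 0.1222, 0.062 ]), [array([0.2, 0.6]), array([-0. , -0.2])]) [0.5894 0.1233 0.06  ]
tab tri (array([ 0.4616, -0.0286,  0.062 ]), [array([-0.1, -0. ]), array([0., 0.])])
stage front edge [[ 0.5408  0.1408  0.024 ]
 [ 0.5569 -0.0475  0.024 ]] 0.1889193902623346 0.0852653906090286
notch tip [[0.6314 0.1146 0.024 ]] red line [[0.6303 0.1138 0.024 ]
 [0.6187 0.1129 0.024 ]]
rims [[ 0.547   0.0607  0.029 ]
 [ 0.5706  0.0571  0.029 ]
 [ 0.636   0.0635  0.029 ]
 [ 0.5573 -0.0478  0.029 ]
 [ 0.5788 -0.039   0.029 ]
 [ 0.6346 -0.0348  0.029 ]]
deck [[ 0.5671 -0.1895  0.025 ]
 [ 0.4432 -0.2022  0.025 ]
 [ 0.4169  0.0935  0.025 ]
 [ 0.5446  0.1039  0.025 ]] [0.1245 0.2969 0.1281 0.2943] [-3.04    1.6594  0.0813 -1.4944]
joint [[ 0.504  -0.0394  0.055 ]]
```

```bash
python3 - <<'E'
from h import *
np.set_printoptions(precision=4,suppress=True)
t=cam('top');s=cam('scene')
T=lambda x,y:(x/5+255-.4,y/5+112-.4)
S=lambda x,y:(x/4+240-.375,y/4+150-.375)
X,_=tri((t,*T(545,85)),(s,*S(305,50)));print('cam top',X,_)
X2=np.array([X[0],X[1],.136]);print(proj(t,X2),T(510,170))
a=.085;M=np.array([[np.cos(a),np.sin(a)],[-np.sin(a),np.cos(a)]])
print('stand coords rel seat',M@(X[:2]-[.598,.0103]))
print('ring',proj(t,X2), (proj(t,X2)-[254.6,111.6])*5)
E
```

```text
cam top [ 0.6202 -0.0927  0.2669] [array([-0.1, -0.1]), array([-0.1,  0. ])]
[[357.3908 146.9504]] (356.6, 145.6)
stand coords rel seat [ 0.0133 -0.1045]
ring [[357.3908 146.9504]] [[513.9539 176.752 ]]
```

Request:
carry_out:
  translation:
    - [1.9,0.2,3.0]
    - [0,0,5.0]
    - [0,0,4.5]
    - [0,0,3.0]
    - [0,0,1.5]
    - [0,0,0.6]
    - [0,0,0]
  twist:
    - [0,0,0.007]
    - [0,0,0]
    - [0,0,0]
    - [0,0,0]
    - [0,0,0]
    - [0,0,0]
    - [0,0,0]
  gripper: [0.4,0.4,0.4,0.4,0.4,0.4,0.4]

```text
clock: 2.95
position: [0.4603, -0.029, 0.0384]
tcp_rot: [1.0, -0.01, 0.0, 0.0]
wrist_force: [0.4, 0.2, 0.4]
opening: 0.396
```

```bash
python3 - <<'E'
from h import *
im=imaging.get_image('wrist');s=bot.observe();print(s['position'],s['wrist_force'])
cv2.imwrite('pics/w2.png',im[:,:,::-1])
E
```

```text
[ 0.46048907 -0.02901242  0.03872129] [ 0.10203187 -0.74361142 -0.53217593]
```

View pics/w2.png

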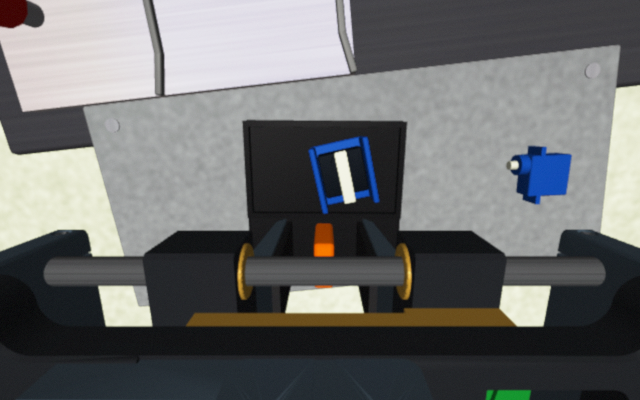

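The tab (column 324) is centred between the pads, so I'll close.

Request:
carry_out:
  translation:
    - [0,0,0]
    - [0,0,0]
    - [0,0,0]
    - [0,0,0]
  twist:
    - [0,0,0]
    - [0,0,0]
    - [0,0,0]
    - [0,0,0]
  gripper: [0.05,0.05,0.05,0.05]
  squeeze: 12

```text
clock: 3.5
position: [0.4601, -0.0289, 0.0382]
tcp_rot: [1.0, -0.011, 0.0, -0.0]
wrist_force: [-2.1, 1.0, 7.2]
opening: 0.108
```

Request:
carry_out:
  translation:
    - [0.15,-0.3,0]
    - [0.3,-0.6,0]
    - [0.4,-0.8,0]
    - [0.35,-0.7,0]
    - [0.25,-0.5,0]
    - [0,0,0]
    - [0,0,0]
    - [0,0,0]
  twist:
    - [0,0,0]
    - [0,0,0]
    - [0,0,0]
    - [0,0,0]
    - [0,0,-0.02]
    - [0,0,-0.035]
    - [0,0,-0.035]
    - [0,0,-0.017]
  gripper: [0.05,0.05,0.05,0.05,0.05,0.05,0.05,0.05]

```text
clock: 4.5
position: [0.4755, -0.0004, 0.0382]
tcp_rot: [0.999, 0.044, 0.001, 0.0]
wrist_force: [1.1, -0.8, 5.2]
opening: 0.109
```

```bash
python3 - <<'E'
from h import *
p=cam('wrist');im=imaging.get_image('wrist');s=bot.observe();print(s['position'],s['tcp_rot'],s['wrist_force'],s['opening'])
np.save('w3.npy',p,allow_pickle=True)
cv2.imwrite('pics/w3.png',im[:,:,::-1])
E
```

```text
[ 4.75445721e-01 -3.75743435e-04  3.82318052e-02] [9.99033696e-01 4.39480982e-02 4.88190439e-04 3.04692688e-05] [ 0.65482628 -0.88275374  6.13302676] 0.10974262882851644
```

View pics/w3.png

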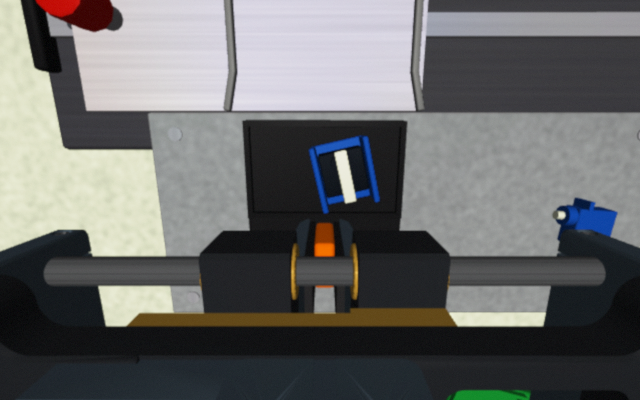

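Carrier (columns 243–406) is square to the deck edge and centred on the pocket (232–414). Next I slide it forward 40 mm.

Request:
carry_out:
  translation:
    - [0.3,0,0]
    - [0.7,0,0]
    - [0.8,0,0]
    - [0.8,0,0]
    - [0.7,0,0]
    - [0.4,0,0]
    - [0.3,0,0]
    - [0,0,0]
  twist:
    - [0,0,0]
    - [0,0,0]
    - [0,0,0]
    - [0,0,0]
    - [0,0,0]
    - [0,0,0]
    - [0,0,0]
    - [0,0,0]
  gripper: [0.05,0.05,0.05,0.05,0.05,0.05,0.05,0.05]

```text
clock: 5.55
position: [0.5149, 0.0032, 0.0379]
tcp_rot: [0.999, 0.043, 0.0, 0.0]
wrist_force: [-1.2, -0.4, -2.0]
opening: 0.111
```

Request:
carry_out:
  translation:
    - [0,0,0]
    - [0,0,0]
    - [-0.2,0,-0.5]
    - [0,0,0]
    - [0,0,0]
    - [0,0,0]
    - [0,0,0]
  twist:
    - [0,0,0]
    - [0,0,0]
    - [0,0,0]
    - [0,0.1,0]
    - [0,0.1,0]
    - [0,0.1,0]
    - [0,0,0]
  gripper: [0.35,0.35,0.35,0.35,0.35,0.35,0.35]

```text
clock: 6.42
position: [0.5167, 0.0014, 0.0599]
tcp_rot: [0.99, 0.043, 0.137, -0.009]
wrist_force: [-0.2, -0.2, 0.4]
opening: 0.351
```

```bash
python3 - <<'E'
from h import *
p=cam('wrist');im=imaging.get_image('wrist');s=bot.observe();print(s['clock'],s['position'],R.from_quat(s['tcp_rot']).as_matrix().round(3),s['wrist_force'],s['opening'])
np.save('w4.npy',p,allow_pickle=True)
cv2.imwrite('pics/w4.png',im[:,:,::-1])
im=imaging.get_image('scene')
crop(im[:,:,::-1],240,100,190,150,4,'pics/s4.png')
E
```

```text
6.475 [0.51735972 0.00142245 0.05967808] [[ 0.959  0.087  0.27 ]
 [ 0.082 -0.996  0.03 ]
 [ 0.272 -0.006 -0.962]] [-0.0183515  -0.91967002  0.13210796] 0.35019942846390845
```

View pics/w4.png

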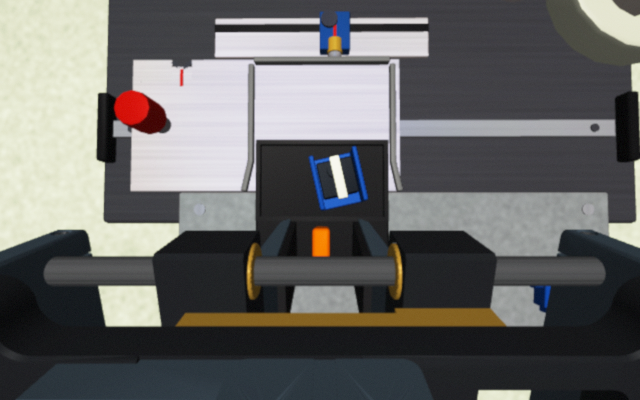

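View pics/s4.png

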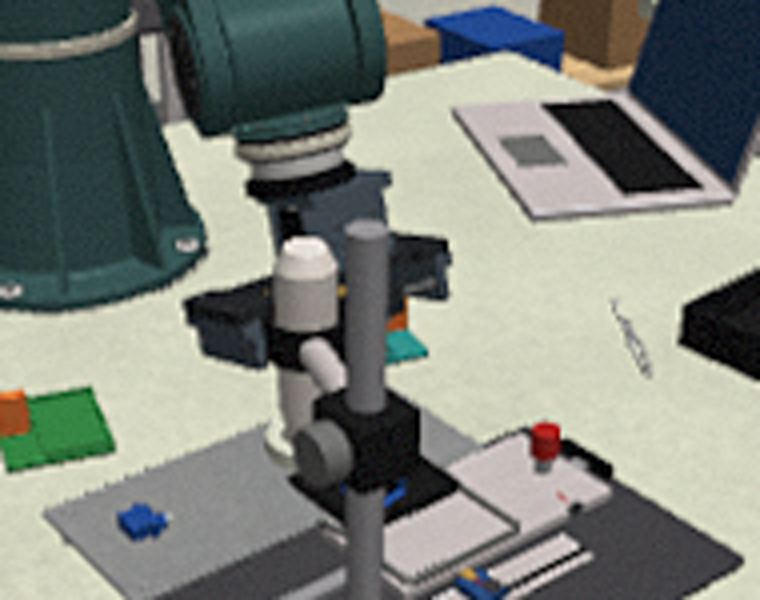

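```bash
python3 - <<'E'
from h import *
print(bot.observe()['qpos'])
E
```

```text
[-0.06713037  0.2783196   2.28931708  0.15973449  0.30636716  1.271054  ]
```

The elbow-down wrist limit (q5 = 0.31) blocks the tilt this low. The carrier is already in the pocket mouth, so I'll finish by pushing the tab's back face with closed fingers. That also keeps the gripper body clear of the inspection camera. First: up, untilt, back, close.

Request:
carry_out:
  translation:
    - [0,0,-1.5]
    - [0,0,-2.0]
    - [0,0,0]
    - [0,0,0]
    - [0,0,0]
    - [-1.5,-0.1,0]
    - [-1.5,-0.1,0]
    - [0,0,0]
  twist:
    - [0,0,0]
    - [0,0,0]
    - [0,-0.1,0]
    - [0,-0.1,0]
    - [0,-0.074,0]
    - [0,0,0]
    - [0,0,0]
    - [0,0,0]
  gripper: [0.35,0.35,0.35,0.35,0.35,0.2,0,0]

```text
clock: 7.52
position: [0.4756, -0.0001, 0.0925]
tcp_rot: [0.999, 0.044, -0.0, -0.003]
wrist_force: [-0.0, -0.4, 0.3]
opening: 0.052
```

```bash
python3 - <<'E'
from h import *
np.set_printoptions(precision=4,suppress=True)
p=cam('wrist');im=imaging.get_image('wrist');s=bot.observe();print(s['clock'],s['position'],R.from_quat(s['tcp_rot']).as_matrix().round(3),s['wrist_force'],s['opening'],s['qpos'])
np.save('w5.npy',p,allow_pickle=True)
cv2.imwrite('pics/w5.png',im[:,:,::-1])
E
```

```text
7.575 [ 0.4767 -0.0002  0.0928] [[ 0.996  0.088  0.   ]
 [ 0.088 -0.996  0.007]
 [ 0.001 -0.007 -1.   ]] [ 0.8488 -0.1468 -0.6804] 0.018227391424468005 [-0.0531  0.2287  2.2254  0.0109  0.6877  1.4216]
```

View pics/w5.png

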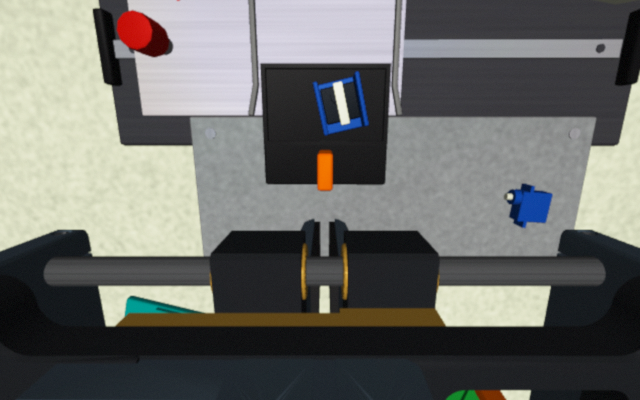

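Request:
carry_out:
  translation:
    - [0,0,2.5]
    - [0,0,2.0]
    - [0,0,0.9]
    - [0,0,0]
    - [0.5,0,0]
    - [0.4,0,0]
    - [0.3,0,0]
    - [0.3,0,0]
  twist:
    - [0,0,0]
    - [0,0,0]
    - [0,0,0]
    - [0,0,0]
    - [0,0,0]
    - [0,0,0]
    - [0,0,0]
    - [0,0,0]
  gripper: [0,0,0,0,0,0,0,0]

```text
clock: 8.57
position: [0.4923, 0.0016, 0.0389]
tcp_rot: [0.999, 0.044, -0.0, -0.004]
wrist_force: [-3.0, -0.1, 3.4]
opening: 0.004
```

```bash
python3 - <<'E'
from h import *
np.set_printoptions(precision=4,suppress=True)
im=imaging.get_image('wrist');s=bot.observe();print(s['clock'],s['position'],s['wrist_force'],s['opening'],s['qpos'])
cv2.imwrite('pics/w6.png',im[:,:,::-1])
E
```

```text
8.625 [0.4928 0.0016 0.0389] [-2.2068  0.0746  1.4004] 0.003772392794073392 [-0.0478  0.3583  2.198   0.0127  0.5858  1.4246]
```

View pics/w6.png

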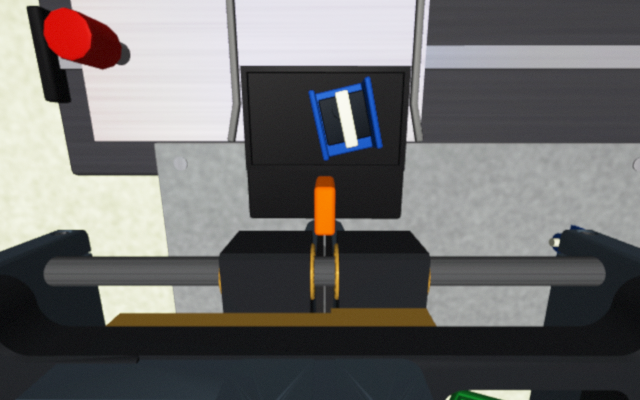

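Contact is made (about 2–3 N) and the carrier is square between the rims. I'll keep pushing.

Request:
carry_out:
  translation:
    - [0.3,0,0]
    - [0.5,0,0]
    - [0.6,0,0]
    - [0.6,0,0]
    - [0.6,0,0]
    - [0.6,0,0]
    - [0.5,0,0]
    - [0.3,0,0]
  twist:
    - [0,0,0]
    - [0,0,0]
    - [0,0,0]
    - [0,0,0]
    - [0,0,0]
    - [0,0,0]
    - [0,0,0]
    - [0,0,0]
  gripper: [0,0,0,0,0,0,0,0]

```text
clock: 9.62
position: [0.5326, 0.0051, 0.0388]
tcp_rot: [0.999, 0.044, 0.0, -0.004]
wrist_force: [-0.6, 0.0, -0.2]
opening: 0.002
```

```bash
python3 - <<'E'
from h import *
np.set_printoptions(precision=4,suppress=True)
p=cam('wrist');np.save('w7.npy',p,allow_pickle=True)
im=imaging.get_image('wrist');s=bot.observe();print(s['clock'],s['position'],s['wrist_force'],s['opening'],s['qpos'])
cv2.imwrite('pics/w7.png',im[:,:,::-1])
im=imaging.get_image('scene')
crop(im[:,:,::-1],240,100,190,150,4,'pics/s7.png')
E
```

```text
9.675 [0.5328 0.0051 0.0389] [-0.6229  0.4284 -0.5093] 0.004029995347543488 [-0.0377  0.4049  2.1204  0.0121  0.6164  1.4354]
```

View pics/w7.png

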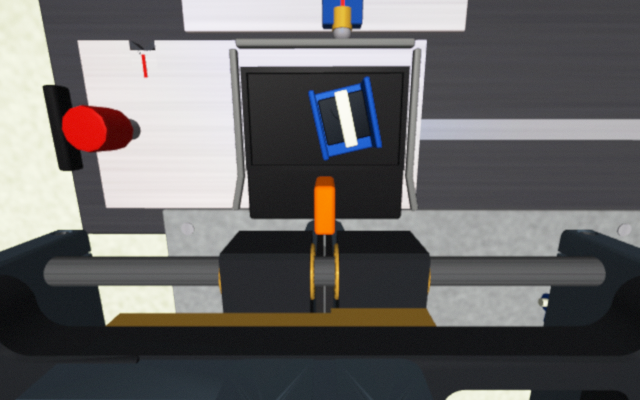

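View pics/s7.png

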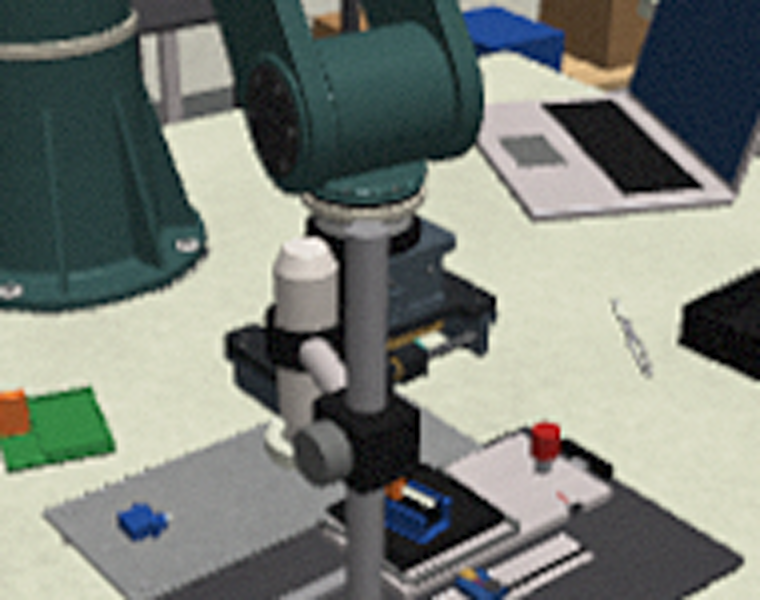

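```bash
python3 - <<'E'
from h import *
np.set_printoptions(precision=4,suppress=True)
w=np.load('w7.npy',allow_pickle=True).item()
crop(cv2.imread('pics/w7.png'),220,30,210,60,3.7,'pics/w7a.png')
print(onz(w,326,67,.033),onz(w,326,47,.030),onz(w,326,48,.024))
E
```

```text
[0.6307 0.013  0.033 ] [0.6409 0.0139 0.03  ] [0.6419 0.014  0.024 ]
```

View pics/w7a.png

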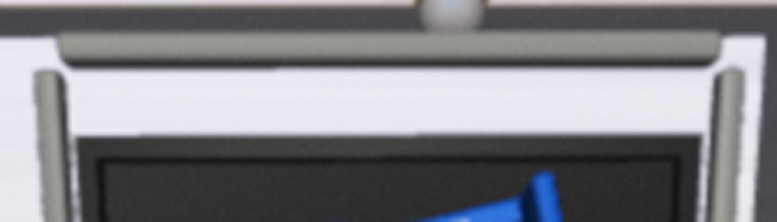

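The gap to the back stop is about 10 mm and square.

Request:
carry_out:
  translation:
    - [0.2,0,0]
    - [0.3,0,0]
    - [0.2,0,0]
    - [0.1,0,0]
    - [0.1,0,0]
    - [0.1,0,0]
    - [0,0,0]
  twist:
    - [0,0,0]
    - [0,0,0]
    - [0,0,0]
    - [0,0,0]
    - [0,0,0]
    - [0,0,0]
    - [0,0,0]
  gripper: [0,0,0,0,0,0,0]

```text
clock: 10.6
position: [0.5424, 0.006, 0.0389]
tcp_rot: [0.999, 0.044, 0.0, -0.003]
wrist_force: [-0.2, -0.7, -1.4]
opening: 0.005
```

Request:
carry_out:
  translation:
    - [0.1,0,0]
    - [0.1,0,0]
    - [0,0,0]
  twist:
    - [0,0,0]
    - [0,0,0]
    - [0,0,0]
  gripper: [0,0,0]

```text
clock: 10.98
position: [0.5427, 0.0061, 0.0386]
tcp_rot: [0.999, 0.044, -0.002, -0.004]
wrist_force: [-10.4, -1.9, 9.5]
opening: 0.006
```

```bash
python3 - <<'E'
from h import *
np.set_printoptions(precision=4,suppress=True)
p=cam('wrist');im=imaging.get_image('wrist');s=bot.observe();print(s['clock'],s['position'],s['wrist_force'])
cv2.imwrite('pics/w8.png',im[:,:,::-1])
crop(im[:,:,::-1],220,30,210,60,3.7,'pics/w8a.png')
E
```

```text
11.025 [0.5427 0.0061 0.0387] [-11.6392  -1.8289   9.0989]
```

View pics/w8a.png

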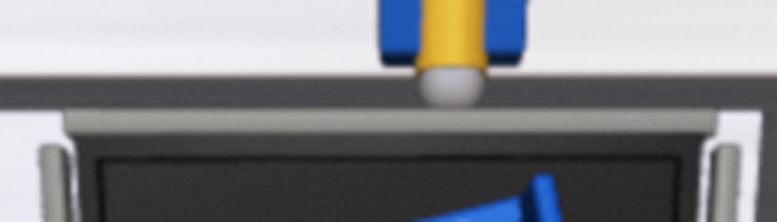

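The carrier is home against the stop, with a 10 N seating force and no gap visible. I'll back off, rise and view it.

Request:
carry_out:
  translation:
    - [-0.2,0,0]
    - [-1.0,0,0]
    - [-2.0,0,-1.0]
    - [-1.0,0,-4.0]
    - [0,-1.0,-4.0]
    - [0,-3.0,-1.0]
    - [0,-3.0,0]
    - [0,0,0]
  twist:
    - [0,0,0]
    - [0,0,0]
    - [0,0,0]
    - [0,0,0]
    - [0,0,0]
    - [0,0,-0.15]
    - [0,0,-0.15]
    - [0,0,0]
  gripper: [0,0,0,0,0,0,0,0]

```text
clock: 12.02
position: [0.4912, 0.0719, 0.1395]
tcp_rot: [0.981, 0.194, 0.001, -0.003]
wrist_force: [0.2, 0.2, 0.3]
opening: 0.005
```

```bash
python3 - <<'E'
from h import *
np.set_printoptions(precision=4,suppress=True)
p=cam('wrist');im=imaging.get_image('wrist');s=bot.observe();print(s['clock'],s['position'],s['tcp_rot'],s['wrist_force'])
np.save('w9.npy',p,allow_pickle=True)
cv2.imwrite('pics/w9.png',im[:,:,::-1])
E
```

```text
12.075 [0.4914 0.0712 0.1393] [ 0.9812  0.1928  0.0008 -0.0034] [ 0.0998 -0.1521  0.0719]
```

View pics/w9.png

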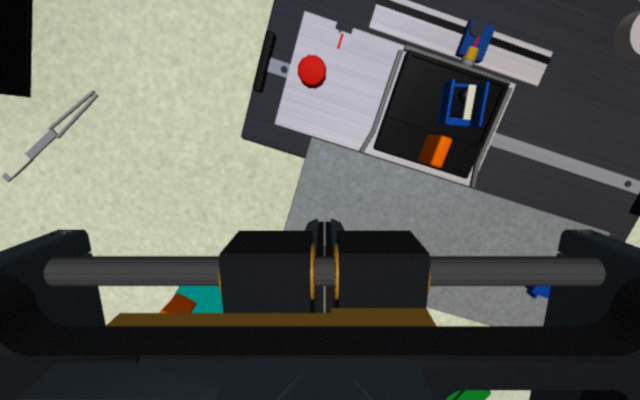

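The carrier is home and the joint is in its bed. I'll enlarge the knob (312,71), notch (340,35) and ball (470,60).

```bash
python3 - <<'E'
from h import *
crop(cv2.imread('pics/w9.png'),280,0,240,120,3.3,'pics/w9a.png')
E
```

```text
(no output)
```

View pics/w9a.png

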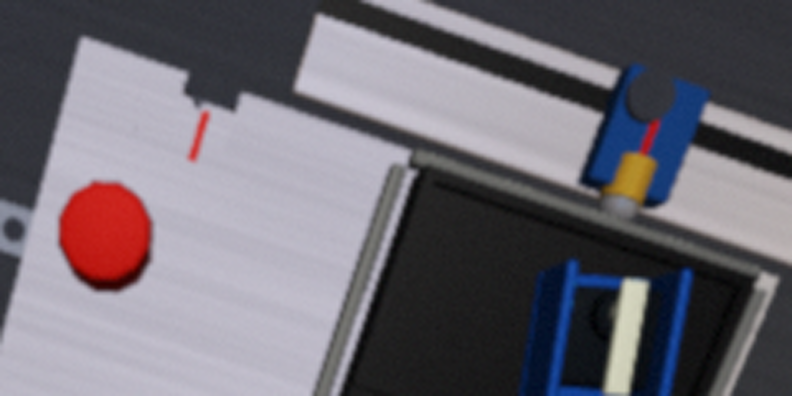

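```bash
python3 - <<'E'
from h import *
np.set_printoptions(precision=4,suppress=True)
w=np.load('w9.npy',allow_pickle=True).item();w7=np.load('w7.npy',allow_pickle=True).item();w1=np.load('w1.npy',allow_pickle=True).item();w4=np.load('w4.npy',allow_pickle=True).item()
C=lambda x,y:(x/3.3+280-.35,y/3.3-.35)
B=lambda x,y:(x/3.6+130-.36,y/3.6-.36)
print('knob',tri((w,*C(105,229)),(w1,*B(127,155))), onz(w,*C(105,229),.06))
a=.0865;M=np.array([[np.cos(a),np.sin(a)],[-np.sin(a),np.cos(a)]])
for n,q,z in [('knob',(105,229),.06),('line1',(207,112),.024),('line2',(192,160),.024),('bl1',(655,122),.023),('bl2',(643,152),.023),('ball',(622,203),.018),('blk l',(585,183),.023),('blk r',(657,206),.023),('stagecorner',(82,38),.024),('backstop l',(413,155),.03),('backstop r',(768,275),.03)]:
    X=onz(w,*C(*q),z); print(n,X[:2],'stand',M@X[:2])
# w7 view: ball (342,32) line (342,10)
for n,q,z in [('ball7',(342,32),.018),('n7',(144,60),.024)]:
    X=onz(w7,*q,z);print(n,X[:2],M@X[:2])
for n,q,z in [('ball4',(335,47),.02),('n4',(181,77),.024)]:
    X=onz(w4,*q,z);print(n,X[:2],M@X[:2])
E
```

```text
knob (array([0.5897, 0.1237, 0.059 ]), [array([-0. ,  0.1]), array([ 0. , -0.1])]) [0.5896 0.1236 0.06  ]
knob [0.5896 0.1236] stand [0.5981 0.0722]
line1 [0.6303 0.1139] stand [0.6378 0.059 ]
line2 [0.6186 0.1131] stand [0.6261 0.0592]
bl1 [0.6714 0.0081] stand [ 0.6696 -0.0499]
bl2 [0.6641 0.0076] stand [ 0.6623 -0.0498]
ball [0.6532 0.0052] stand [ 0.6512 -0.0513]
blk l [0.6521 0.0177] stand [ 0.6512 -0.0387]
blk r [ 0.6542 -0.002 ] stand [ 0.6516 -0.0585]
stagecorner [0.6339 0.1493] stand [0.6444 0.094 ]
backstop l [0.6391 0.0622] stand [0.6421 0.0068]
backstop r [ 0.6481 -0.0336] stand [ 0.6428 -0.0895]
ball7 [0.6521 0.006 ] [ 0.6502 -0.0504]
n7 [0.6272 0.1136] [0.6347 0.059 ]
ball4 [0.6576 0.0063] [ 0.6557 -0.0505]
n4 [0.6246 0.1139] [0.6321 0.0595]
```

Travel to the click works out as 0.1093 m (two views agree to about 1 mm), with the knob at (0.5896, 0.1236). I'll turn the tool so the jaws open along stand x.

Request:
carry_out:
  translation:
    - [0,0,0]
    - [0,0,0]
    - [0,0,0]
    - [0,0,0]
    - [0,0,0]
    - [0,0,0]
    - [0,0,0]
    - [0,0,0]
  twist:
    - [0,0,-0.18]
    - [0,0,-0.18]
    - [0,0,-0.18]
    - [0,0,-0.18]
    - [0,0,-0.18]
    - [0,0,-0.18]
    - [0,0,-0.18]
    - [0,0,-0.01]
  gripper: [0.55,0.55,0.55,0.55,0.55,0.55,0.55,0.55]

```text
clock: 13.08
position: [0.4918, 0.0701, 0.1391]
tcp_rot: [0.677, 0.736, 0.002, -0.002]
wrist_force: [-0.5, -0.2, -0.8]
opening: 0.547
```

Request:
carry_out:
  translation:
    - [1.5,3.4,0]
    - [1.5,3.4,0]
    - [1.4,3.4,0]
    - [0,0,3.0]
    - [0,0,0]
  twist:
    - [0,0,0]
    - [0,0,0]
    - [0,0,0]
    - [0,0,0]
    - [0,0,0]
  gripper: [0.55,0.55,0.55,0.55,0.55]

```text
clock: 13.7
position: [0.5882, 0.1231, 0.1077]
tcp_rot: [0.677, 0.736, 0.001, -0.004]
wrist_force: [-0.1, -0.7, 0.8]
opening: 0.551
```

```bash
python3 - <<'E'
from h import *
np.set_printoptions(precision=4,suppress=True)
p=cam('wrist');im=imaging.get_image('wrist');s=bot.observe();print(s['clock'],s['position'],R.from_quat(s['tcp_rot']).as_matrix().round(3),s['wrist_force'],s['qpos'])
np.save('w10.npy',p,allow_pickle=True)
cv2.imwrite('pics/w10.png',im[:,:,::-1])
im=imaging.get_image('scene')
crop(im[:,:,::-1],240,100,190,150,4,'pics/s10.png')
E
```

```text
13.75 [0.5888 0.1232 0.109 ] [[-0.083  0.997 -0.002]
 [ 0.996  0.083  0.007]
 [ 0.007 -0.002 -1.   ]] [ 0.1597 -0.1796  0.2282] [0.1644 0.3722 1.9768 0.0097 0.7939 0.0741]
```

View pics/w10.png

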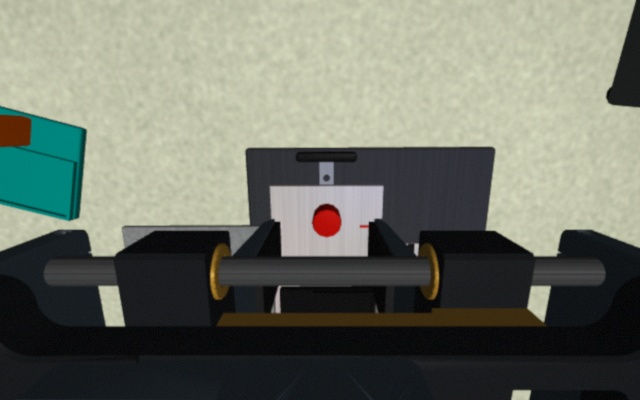

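View pics/s10.png

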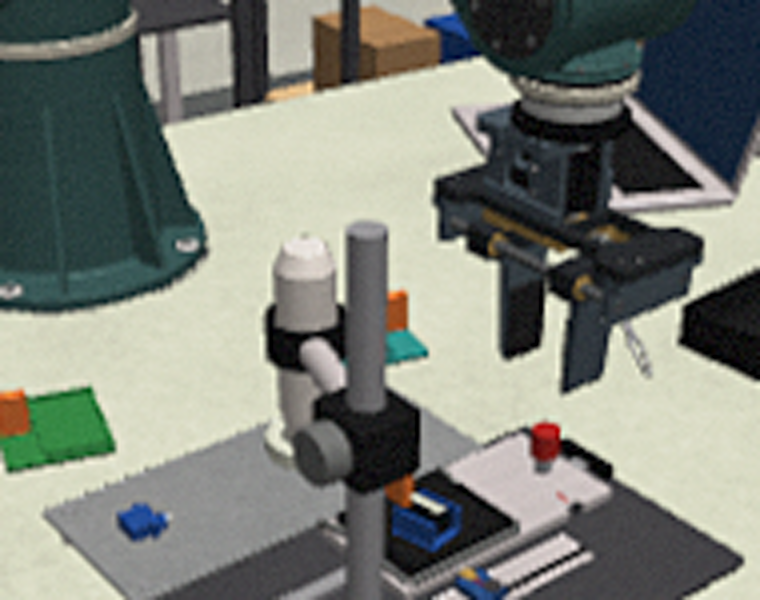

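The knob (column 326) is centred between the pads. I'll descend and close.

Request:
carry_out:
  translation:
    - [0,0,2.5]
    - [0,0,3.0]
    - [0,0,1.5]
    - [0,0,0.5]
    - [0,0,0]
    - [0,0,0]
    - [0,0,0]
    - [0,0,0]
  twist:
    - [0,0,0]
    - [0,0,0]
    - [0,0,0]
    - [0,0,0]
    - [0,0,0]
    - [0,0,0]
    - [0,0,0]
    - [0,0,0]
  gripper: [0.55,0.55,0.55,0.55,0.1,0.1,0.1,0.1]
  squeeze: 35

```text
clock: 14.8
position: [0.5896, 0.1242, 0.0352]
tcp_rot: [0.676, 0.737, 0.003, -0.002]
wrist_force: [-2.5, -0.1, 6.9]
opening: 0.234
```

Request:
carry_out:
  translation:
    - [-0.3,0,0]
    - [-0.6,0,0]
    - [-0.9,0,0]
    - [-1.1,0,0]
    - [-1.1,0,0]
    - [-0.9,0,0]
    - [-0.6,0,0]
    - [-0.3,0,0]
  twist:
    - [0,0,0]
    - [0,0,0]
    - [0,0,0]
    - [0,0,0]
    - [0,0,0]
    - [0,0,0]
    - [0,0,0]
    - [0,0,0]
  gripper: [0.1,0.1,0.1,0.1,0.1,0.1,0.1,0.1]

```text
clock: 15.8
position: [0.5947, 0.0664, 0.0351]
tcp_rot: [0.676, 0.737, 0.003, -0.003]
wrist_force: [-5.9, 3.1, 12.5]
opening: 0.233
```

Request:
carry_out:
  translation:
    - [-0.3,0,0]
    - [-0.5,0,0]
    - [-0.7,0,0]
    - [-0.8,0,0]
    - [-0.7,0,0]
    - [-0.5,0,0]
    - [-0.3,0,0]
    - [0,0,0]
  twist:
    - [0,0,0]
    - [0,0,0]
    - [0,0,0]
    - [0,0,0]
    - [0,0,0]
    - [0,0,0]
    - [0,0,0]
    - [0,0,0]
  gripper: [0.1,0.1,0.1,0.1,0.1,0.1,0.1,0.1]

```text
clock: 16.8
position: [0.598, 0.0284, 0.0351]
tcp_rot: [0.676, 0.737, 0.002, -0.002]
wrist_force: [-7.5, -2.4, 17.0]
opening: 0.232
```

```bash
python3 - <<'E'
from h import *
np.set_printoptions(precision=4,suppress=True)
p=cam('wrist');im=imaging.get_image('wrist');s=bot.observe();print(s['clock'],s['position'],s['wrist_force'],s['opening'])
cv2.imwrite('pics/w11.png',im[:,:,::-1])
im=imaging.get_image('scene')
crop(im[:,:,::-1],310,190,100,75,8,'pics/s11.png')
im=imaging.get_image('top');crop(im[:,:,::-1],255,112,150,118,5,'pics/t11.png')
E
```

```text
16.85 [0.598  0.0284 0.035 ] [-7.676  -3.0689 17.0298] 0.2288012525909352
```

View pics/w11.png

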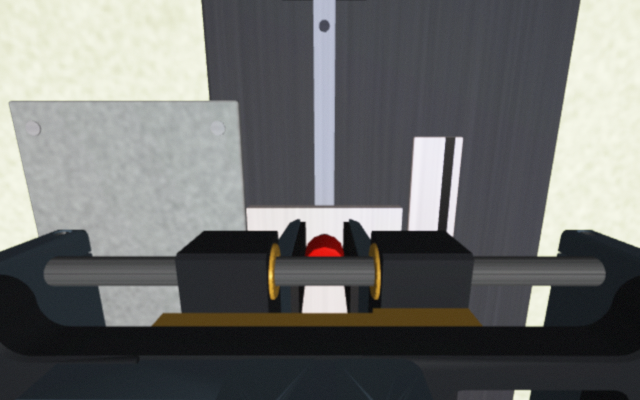

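View pics/s11.png

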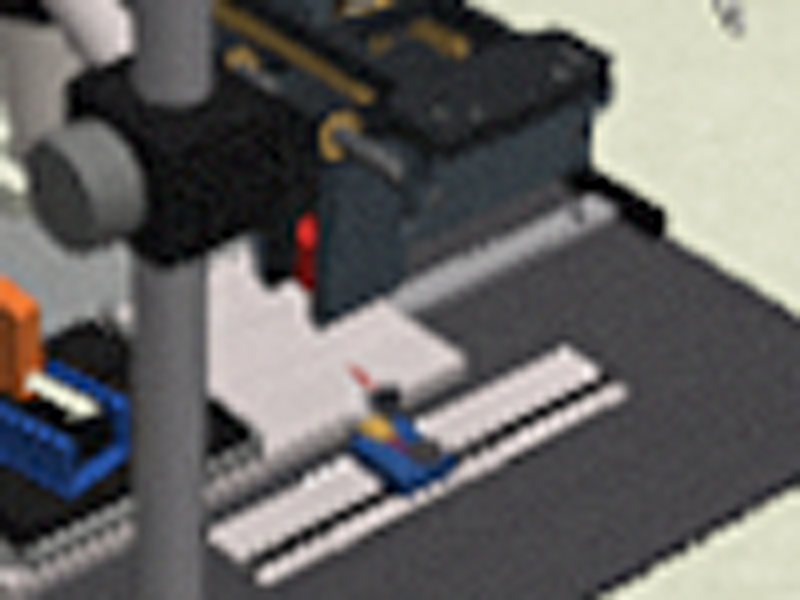

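View pics/t11.png

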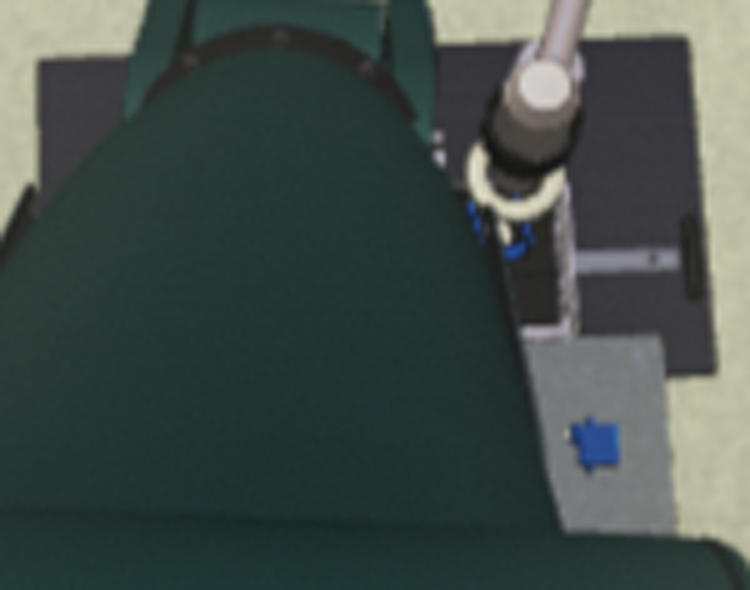

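Travelled 96 mm. The small tool tilt has built up about 17 N of vertical preload, so I'll relieve that and creep on.

Request:
carry_out:
  translation:
    - [0,-0.03,-0.07]
    - [-0.2,0,-0.002]
    - [-0.3,0,-0.002]
    - [-0.2,0,-0.002]
    - [-0.1,0,0]
    - [0,0,0]
  twist:
    - [0,0,0]
    - [0,0,0]
    - [0,0,0]
    - [0,0,0]
    - [0,0,0]
    - [0,0,0]
  gripper: [0.1,0.1,0.1,0.1,0.1,0.1]

```text
clock: 17.7
position: [0.5986, 0.0203, 0.0352]
tcp_rot: [0.676, 0.737, 0.003, -0.002]
wrist_force: [-2.2, -2.6, 7.3]
opening: 0.233
```

Request:
carry_out:
  translation:
    - [-0.1,0,0]
    - [-0.1,0,0]
    - [0,0,0]
  twist:
    - [0,0,0]
    - [0,0,0]
    - [0,0,0]
  gripper: [0.1,0.1,0.1]

```text
clock: 18.08
position: [0.5989, 0.0182, 0.0352]
tcp_rot: [0.676, 0.737, 0.003, -0.002]
wrist_force: [-2.0, -4.5, 8.1]
opening: 0.232
```

The y force has become a pull in the travel direction (−4.5 N), so the ball is drawing the stage in. I'll go on in small steps.

Request:
carry_out:
  translation:
    - [-0.1,0,0]
    - [0,0,0]
  twist:
    - [0,0,0]
    - [0,0,0]
  gripper: [0.1,0.1]

```text
clock: 18.32
position: [0.5989, 0.0171, 0.0351]
tcp_rot: [0.676, 0.737, 0.003, -0.002]
wrist_force: [-1.5, -5.0, 6.9]
opening: 0.23
```

Request:
carry_out:
  translation:
    - [-0.1,0,0]
    - [0,0,0]
  twist:
    - [0,0,0]
    - [0,0,0]
  gripper: [0.1,0.1]

```text
clock: 18.58
position: [0.5991, 0.0161, 0.0351]
tcp_rot: [0.676, 0.737, 0.003, -0.002]
wrist_force: [-1.7, -4.6, 8.1]
opening: 0.234
```

Request:
carry_out:
  translation:
    - [-0.1,0,0]
    - [0,0,0]
  twist:
    - [0,0,0]
    - [0,0,0]
  gripper: [0.1,0.1]

```text
clock: 18.82
position: [0.5991, 0.0154, 0.0351]
tcp_rot: [0.676, 0.737, 0.003, -0.002]
wrist_force: [-1.9, -2.1, 8.3]
opening: 0.229
```

```bash
python3 - <<'E'
from h import *
np.set_printoptions(precision=4,suppress=True)
im=imaging.get_image('scene')
crop(im[:,:,::-1],335,225,50,37,16,'pics/s12.png')
print(bot.observe()['wrist_force'],bot.observe()['position'])
E
```

```text
[-2.176  -0.9292  8.1294] [0.5991 0.0154 0.0352]
```

View pics/s12.png

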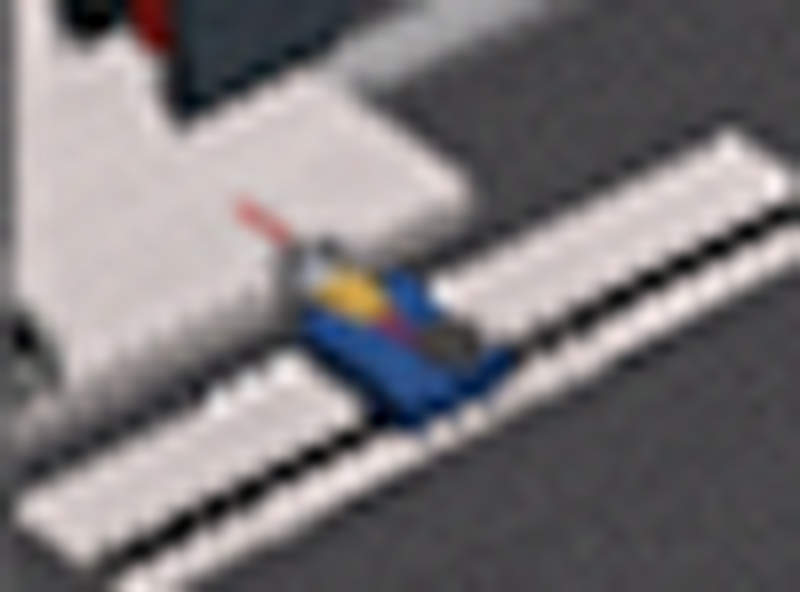

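The ball sits in the notch, the red lines are in line, and the pull has fallen to about 1 N. One last 0.3 mm nudge, then hold.

Request:
carry_out:
  translation:
    - [-0.03,0,0]
    - [0,0,0]
    - [0,0,0]
    - [0,0,0]
  twist:
    - [0,0,0]
    - [0,0,0]
    - [0,0,0]
    - [0,0,0]
  gripper: [0.1,0.1,0.1,0.1]

```text
clock: 19.38
position: [0.5991, 0.0153, 0.0352]
tcp_rot: [0.676, 0.737, 0.003, -0.002]
wrist_force: [-2.6, 0.4, 7.5]
opening: 0.227
```

```bash
python3 - <<'E'
from h import *
np.set_printoptions(precision=4,suppress=True)
im=imaging.get_image('scene');cv2.imwrite('pics/s13full.png',im[:,:,::-1])
crop(im[:,:,::-1],290,190,110,75,7,'pics/s13.png')
s=bot.observe();print(s['clock'],s['wrist_force'],s['position'],s['opening'],abs(s['qvel']).max())
E
```

```text
19.425 [-2.1934  0.6092  8.0546] [0.5991 0.0153 0.0352] 0.2289430992280271 0.0010771198984456988
```

View pics/s13.png

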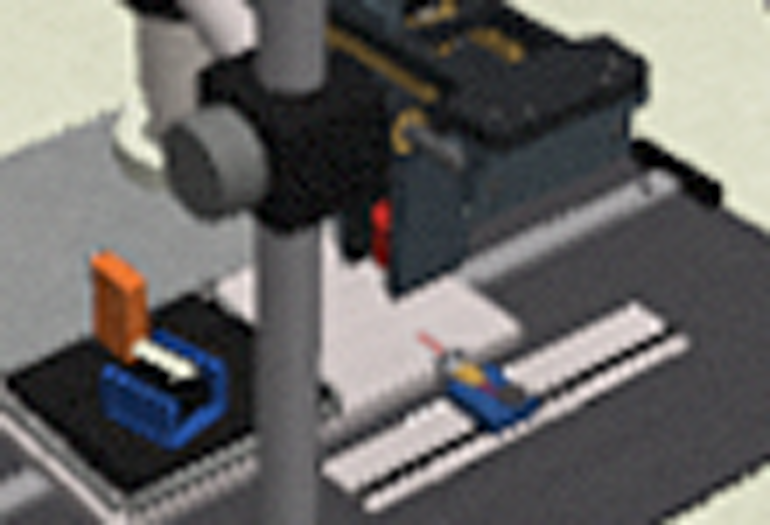

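Along the rail the force has crossed zero (−1 to +0.6 N) at about 109.3 mm of travel, as predicted. The ball is in the notch, the carrier is home with the joint in it, and the knob is gripped and still. I'll hand in.

```bash
python3 -c "
from plant import bot
print(bot.sign_off())"
```

```text
the job is handed in; nothing more can be done
None
```

The job is handed in at about 19.4 s: the carrier is home in the pocket and released. The stage sits in the click with the knob still gripped.

- **Carrier:** I gripped the tab and slid the carrier flat, square and centred, into the pocket mouth. I then pushed it home with closed fingers against the tab's back face. It seated at about 10 N with no visible gap at the back stop, and the joint stayed in its bed.
- **Stage:** I gripped the knob and slid the stage about 109.3 mm along the rail, which matches the 109.3 mm measured from the images. Near the end the ball pulled the stage in with about 5 N. That pull then fell through zero, leaving +0.6 N at hand-in. The last picture shows the ball in the notch with the red lines in line and the arm still.

**What went differently:**
- **Tilted regrasp:** I meant to regrasp the tab with the tool tilted back, to clear the inspection camera. Joint 5 hit its range limit, so I pushed the carrier home instead.
- **Height check:** Two-view heights for the tab top came out 5–7 mm low (62–64 mm against 69 mm). I used the stated tab height, and the grasp fit it.
- **Preload:** A vertical preload of about 8 N on the gripped knob remains. It peaked at about 17 N during the slide.

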